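# Feel which vibration mount has gone hard

### The job

The two rubber-cushioned vibration mounts on the plywood board look alike, but the rubber of one has gone hard with age. Squeeze them across their cushions to feel which is which, then stand the soft one upright on the floor of the rectangular grey tray (good spares) and the hard one upright on the floor of the round steel dish (scrap), and let go.

Things in the scene. Friction and masses are not known exactly. Their poses are not given: they have to be found in the camera images.
- left_berth (a point): Centre of the left berth on the top of a fixed plywood board (130 x 250 mm, 6 mm thick). A mount stands here, centred within 3 mm: black rubber cushion (84 mm long, 33 tall) on both long sides of an aluminium bar 90 mm long; 44 mm wide over the cushions, 40 tall plus 3 mm bolt heads, 0.2 kg. Axes: x along the 90 mm, y across the cushions, z up. Marks the board only, not the mount once moved.
- right_berth (a point): The same for the right berth, 160 mm from the left one, with the other mount, of the same look and size. Either mount may be the soft one. Gripped across the cushions (along y) with 20 N or more, the soft one gives 5 to 6 mm a side: the fingers stop about 33 mm apart, and it springs back when let go. The hard one does not give: they stop about 44 mm apart.
- tray: Fixed open rectangular tray of grey plastic for good spares: 190 mm (x) by 150 mm (y) outside, 28 mm tall, walls 4 mm thick, floor 4 mm thick. Origin: centre of its underside, on the bench; z up.
- dish: Fixed round steel dish for scrap: 170 mm across outside, 28 mm tall, upright wall 3 mm thick, flat floor 4 mm thick. Origin: centre of its underside, on the bench; z up.
Not all that is in view belongs to the job. Leave any blue or turquoise look-alike of the dish alone.

How it is judged (in metres and radians):
On the way:
1. a mount is squeezed between the fingers ((contact force between the fingers and soft_mount above 5 N or contact force between the fingers and hard_mount above 5 N)), for 0.1 s.
At the end, for the whole second after the job is handed in: The soft mount stands in the rectangular tray (its centre within 75 mm of the tray's centre) and the hard mount in the round dish (within 50 mm of the dish's centre), each down on the floor (underside no more than 14 mm above the bench), upright within 10 degrees, released and at rest (horizontal distance between soft_mount and tray below 0.075 m and z of soft_mount in the frame of tray between -0.002 and 0.014 m and angle between each of soft_mount, hard_mount's own z axis and vertical below 0.18 rad and linear speed of each of soft_mount, hard_mount below 0.02 m/s and horizontal distance between hard_mount and dish below 0.05 m and z of hard_mount in the frame of dish between -0.002 and 0.014 m); the robot touches nothing.
It also fails if it takes over 53 s, if anything falls off the work surface, if the arm or the gripper's body presses on something with over 40 N, if the wrist force passes 120 N, or if a joint passes its speed limit or range.

### The arm

A 6-joint arm with a two-finger parallel gripper is mounted at the origin on the work surface. World frame = base frame: x ahead of the robot, y to its left, z up, the work surface at z = 0. Lengths are in m, angles in degrees, forces in N, time in s.
With the tool pointing down it reaches from about 0.35 to 0.85 m from the base axis. Payload 8.1 kg.
Tool frame: the origin (TCP) lies at the very end of the fingers, on their centre line; the grasp point (between the pads) lies 19 mm behind it (ctrl.grip_depth is the distance from the TCP to the grasp point, in m); z points along the fingers, y is the line along which they close (so a half turn about z gives the same grasp; the last joint's range is limited). The gripper opens to 85 mm and grips with 20 to 120 N. Pads are 22 mm wide; open, the fingers measure 114 mm over their backs; the gripper's body (76 mm by 85 mm) begins 54 mm behind the grasp point. The pads swing forward as they close: fully open they stand 13 mm farther back than shut.
Start: joints at [-76.914, 7.471, 85.268, -0, 87.261, -4.893], TCP at [0.185, -0.571, 0.231] pointing down, gripper open.
Joint ranges: [-169.43, 169.43], [-51.17, 129.36], [1.28, 143.12], [-76.62, 256.62], [0, 156.53], [-152.29, 152.29]. Speed limits (degrees/s): [136.94, 136.94, 159.86, 180, 180, 180].

### API

Orientations are given as a 3x3 rotation matrix whose columns are the frame's x, y, z axes.
In Python, from workcell import read_state, vision, sign_off, ctrl gives the robot as it stands.
- The arm moves only by the tool step_arm, never from a script. Its argument "plan" is text: rows parted by semicolons, each of 7 numbers parted by spaces: the shift along the tool's x, y, z normalised to -1 to 1, where 1 is 0.02 m, then the turn, a rotation vector about the tool's x, y, z normalised to -1 to 1, where 1 is 5 degrees, then the opening, from -1 (shut) to 1 (fully open). A call has 1 to 10 rows; each row shifts and turns the commanded pose from where the row before left it, along the tool's axes as they then stand; what a row does not reach is not made up. A row lasts 1/12 s, in which the tool goes at most 41.7 mm and 7.16 degrees, less where a joint would pass 70% of its speed; a pose out of reach is approached as far as the arm can. A call with a number of a shift or a turn outside -1 to 1 is refused whole. A call with a gripper value outside its range is refused whole. The fingers move at their own pace and stop on an object; "force" is the grip in N (left out, the last holds). Time passes only in rows, so rows that do not move let the fingers close. It gives the time, the measured TCP pose, the force, the opening and the grip force at its end, in the units of the state.
- read_state(): the state, without advancing time (a new reading comes with each control period).
- vision.camera(name): name is "scene" or "top"; returns a dict with "pixels" (480x640x3 uint8, red, green, blue), "z_map" (480x640 float32, m along the optical axis (not along the pixel's ray), 0 where there is no reading), "K" (3x3 intrinsics, pixels), "dist" ([k1, k2, p1, p2, k3] as OpenCV has them; the pictures are not rectified), "R" (3x3) and "t" (3): a world point X has camera coordinates R X + t. Camera axes: x right, y down, z forward; pixel columns grow to the right and rows downward; lengths in m; the calibration is good to about 2 mm. A picture is of the moment at which its call begins.
- sign_off(): hands the job in; it is judged then, once.
Trained networks look in a picture, given as the dict that the camera call returned (one of the last four; its "shot" number tells which), for a name from the list of things; names that differ only in an ending like _2 or _b are one class to them, and where a whole thing is asked for, a point or a joint stands for the part that bears it (a point fixed in the world has none). Each returns a list of dicts, best first, with "conf" (0 to 1); they miss things now and then, are a little off and sometimes report something else, mostly with a low value. They report only what shows in the picture. A call takes as long as a camera call. They do not tell look-alikes from the thing itself.
- vision.spot_in(target, picture): "position" ([x, y, z] in m, in the coordinates of the camera as it stood for that picture, good to about 4 mm: the middle of the surface that is visible of it).
- vision.cut_out(target, picture): "region" (480x640 bool, what is visible of it).
- vision.mark_of(target, picture): "position" ([x, y, z] in m, in the coordinates of the camera as it stood for that picture, good to about 4 mm: a listed point, or the origin of a listed thing).
The state is a dict: "time_s": time; "joints": joint angles; "joint_velocities": joint speeds; "tau": joint torques, N m; "position": TCP position; "ee_rot": TCP orientation; "ft_force": force on the tool from outside, world axes, zero at the start; "moment": the same for the moment, N m; "finger_gap": finger opening in m; "grasp_force": force on a finger pad.
Only numpy, scipy, OpenCV 4.12 (cv2) and the standard library are available. Lean on these libraries where they do the work, as an engineer would, in place of code of your own. Each camera call takes 0.05 s, during which the arm holds its last target. There are 200 camera calls.

## Working session

There is one attempt and no reset: what is moved stays moved. The work goes in short steps, Python scripts to look and compute and a tool call to move; the robot and the scene stay as the last step left them, time stands still between calls to the robot, and variables do not carry over. Pictures are saved under pics/ and viewed, at most 10 in all, crops included, and the job is handed in when it is done.

Besides the shell and the picture viewer there is one more tool, called after "Request:" as a command line: name --argument value ..., lists and objects as JSON in quotes. step_arm: Moves the arm, as the interface text tells. Scaled input: -1 to 1 covers 0.02 m each way for a shift and 5 degrees each way for a turn. Its arguments: {"type":"object","properties":{"plan":{"type":"string"},"force":{"type":"number"}},"required":["plan"]}

```bash
mkdir -p pics
cat > h.py <<'E'
import numpy as np, cv2
from workcell import read_state, vision, sign_off, ctrl
def w(p,X): return np.array(p["R"]).T@(np.array(X)-np.array(p["t"]))
def save(p,n): cv2.imwrite("pics/"+n,np.ascontiguousarray(p["pixels"][:,:,::-1]))
def cloud(p):
    z=p["z_map"]; v,u=np.mgrid[:480,:640]
    n=cv2.undistortPoints(np.stack([u,v],-1).reshape(-1,1,2).astype(float),np.array(p["K"],float),np.array(p["dist"],float)).reshape(480,640,2)
    P=np.dstack([n*z[...,None],z])
    return (P-np.array(p["t"]))@np.array(p["R"])
E
python3 - <<'E'
from h import *
np.set_printoptions(precision=4,suppress=True)
s=read_state(); print(s["position"],s["ee_rot"],s["finger_gap"])
for c in("top","scene"):
    p=vision.camera(c); save(p,c+"1.png"); C=cloud(p); z=p["z_map"]
    for n in("left_berth","right_berth","tray","dish"):
        for d in vision.mark_of(n,p)[:3]: print(c,n,"mark",round(d["conf"],2),w(p,d["position"]))
        for d in vision.cut_out(n,p)[:3]:
            r=d["region"]&(z>0); Q=C[r]
            if len(Q)<20: continue
            m=Q[:,2]>np.percentile(Q[:,2],95)-.006
            print(c,n,"cut",round(d["conf"],2),len(Q),Q.mean(0),"min",np.percentile(Q,2,axis=0),"max",np.percentile(Q,98,axis=0),cv2.minAreaRect(Q[m][:,:2].astype(np.float32)))
E
```

```text
[ 0.1851 -0.5702  0.2302] [[ 0.9512  0.3087 -0.0004]
 [ 0.3087 -0.9512  0.0018]
 [ 0.0002 -0.0019 -1.    ]] 0.08570685215673197
top left_berth mark 0.67 [0.5438 0.0899 0.0047]
top left_berth cut 0.57 3142 [0.5223 0.0088 0.0063] min [ 0.4453 -0.1107 -0.0008] max [0.6052 0.1345 0.0138] ((0.5251600742340088, 0.012123405933380127), (0.2509903609752655, 0.13072869181632996), 74.81217193603516)
top right_berth mark 0.92 [ 0.5043 -0.0633  0.0079]
top right_berth cut 0.76 3094 [0.5221 0.0089 0.0062] min [ 0.4447 -0.1107 -0.0007] max [0.6049 0.1331 0.0136] ((0.5247937440872192, 0.012298598885536194), (0.2509782314300537, 0.12991474568843842), 74.71749877929688)
top tray mark 0.87 [0.4429 0.3236 0.0023]
top tray mark 0.32 [0.5449 0.0899 0.006 ]
top tray cut 0.67 4127 [0.4425 0.3232 0.0075] min [ 0.3451  0.2369 -0.0027] max [0.5398 0.4043 0.0305] ((0.440522700548172, 0.32114148139953613), (0.192652627825737, 0.15380966663360596), 12.786212921142578)
top tray cut 0.29 3313 [0.523  0.009  0.0067] min [ 0.4452 -0.1107 -0.0014] max [0.6056 0.1343 0.018 ] ((0.5251718163490295, 0.012194395065307617),
[... 1793 characters left out ...]
scene dish mark 0.61 [ 0.4238 -0.294  -0.0002]
scene dish cut 0.91 2261 [ 0.4027 -0.5284  0.0079] min [ 0.325  -0.606  -0.0027] max [ 0.4881 -0.4405  0.0286] ((0.4069986343383789, -0.5225216150283813), (0.1752253621816635, 0.16744853556156158), 72.60912322998047)
scene dish cut 0.86 2549 [ 0.4229 -0.2996  0.0076] min [ 0.345  -0.377  -0.0019] max [ 0.5084 -0.2133  0.0284] ((0.4270501136779785, -0.29486989974975586), (0.17046977579593658, 0.16884073615074158), 82.8289566040039)
scene dish cut 0.58 2136 [ 0.2029 -0.3648  0.0079] min [ 0.1243 -0.4431 -0.0026] max [ 0.2892 -0.2778  0.0282] ((0.20709194242954254, -0.3591630160808563), (0.17571687698364258, 0.16694152355194092), 36.57301712036133)
```

```bash
python3 -c "
import cv2,numpy as np
a=cv2.imread('pics/top1.png');b=cv2.imread('pics/scene1.png')
cv2.imwrite('pics/both.png',cv2.resize(np.vstack([a,b]),(400,600)))"; ls pics
```

```text
both.png
scene1.png
top1.png
```

View pics/top1.png

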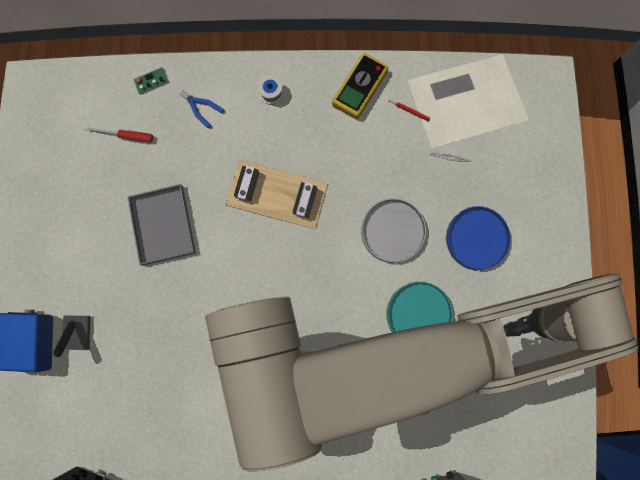

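View pics/scene1.png

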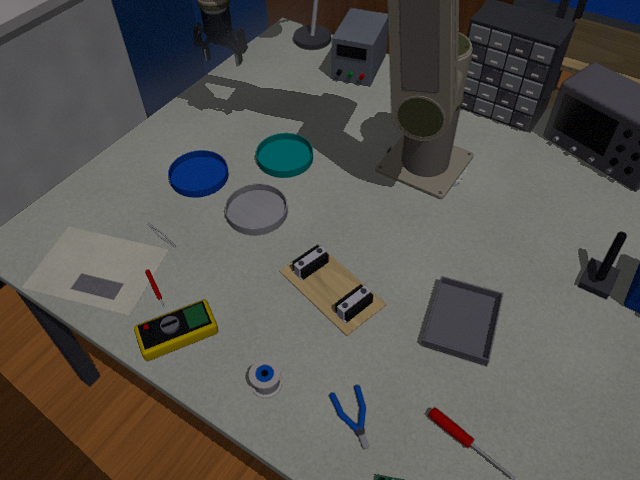

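The top view shows the tray at (163,225), the mounts on the board at (247,183) and (304,200), and the grey steel dish at (395,231). The blue (479,238) and turquoise (420,313) dishes are the decoys. Next I'll measure the mounts' poses from both views.

Run:
```python
from h import *
np.set_printoptions(precision=4,suppress=True)
for c in("top","scene"):
    C=cloud(vision.camera(c)).reshape(-1,3)
    for n,b in(("L",(.5445,.0915)),("R",(.5075,-.063))):
        Q=C[(np.hypot(C[:,0]-b[0],C[:,1]-b[1])<.065)&(C[:,2]>.025)&(C[:,2]<.07)]
        T=Q[Q[:,2]>np.percentile(Q[:,2],90)-.012]
        print(c,n,len(Q),"top z",np.percentile(Q[:,2],[50,80,95]),Q.mean(0)[:2],cv2.minAreaRect(Q[:,:2].astype(np.float32)),cv2.minAreaRect(T[:,:2].astype(np.float32)))
```

```text
top L 595 top z [0.0451 0.0486 0.0518] [0.5466 0.0889] ((0.5483847260475159, 0.09040284156799316), (0.04597580060362816, 0.09131260961294174), 75.59717559814453) ((0.5483952164649963, 0.09040125459432602), (0.04593295603990555, 0.09130736440420151), 75.64623260498047)
top R 577 top z [0.0451 0.0486 0.0522] [ 0.5008 -0.0658] ((0.5025555491447449, -0.06577692925930023), (0.044328268617391586, 0.09126927703619003), 74.38018798828125) ((0.502605676651001, -0.06576956808567047), (0.04412807524204254, 0.09122317284345627), 74.0282211303711)
scene L 736 top z [0.0437 0.0464 0.049 ] [0.5554 0.0954] ((0.5520546436309814, 0.09268664568662643), (0.04724843427538872, 0.09175374358892441), 74.84129333496094) ((0.5516049265861511, 0.09266813099384308), (0.04709265008568764, 0.0909188911318779), 75.54595947265625)
scene R 641 top z [0.0436 0.0466 0.049 ] [ 0.51   -0.0592] ((0.5050182342529297, -0.06154264509677887), (0.047489989548921585, 0.09367869794368744), 73.10598754882812) ((0.5050182342529297, -0.06154264509677887), (0.047489989548921585, 0.09367869794368744), 73.10598754882812)
```

Request:
step_arm --plan "0.3 -1 0 0 0 0.94 1;0.3 -1 0 0 0 0.94 1;0.3 -1 0 0 0 0.94 1;0.3 -1 0 0 0 0.94 1;0.3 -1 0 0 0 0.94 1;0.3 -1 0 0 0 0.94 1;0.3 -1 0 0 0 0.94 1;0.2 -1 0 0 0 0 1;0.2 -1 0 0 0 0 1;0.2 -1 0 0 0 0 1" --force 40

```text
time_s: 1.83
position: [0.2446, -0.3743, 0.2314]
ee_rot: [[0.966, -0.258, 0.0], [-0.258, -0.966, -0.0], [0.0, 0.0, -1.0]]
ft_force: [0.8, 0.1, 0.2]
finger_gap: 0.0857
grasp_force: 0.0
```

```bash
cat > go.py <<'E'
import sys
from h import *
# usage: go.py x y z yaw(tool x, deg): remaining shift in tool axes after turning, rows' units; turn in rows' units
x,y,z,a=map(float,sys.argv[1:]); s=read_state(); R=np.array(s["ee_rot"]); p=np.array(s["position"])
c,q=np.cos(np.radians(a)),np.sin(np.radians(a)); G=np.array([[c,q,0],[q,-c,0],[0,0,-1.]])
d=np.array([x,y,z])-p
print("t",s["time_s"],"pos",p.round(4),"gap",round(s["finger_gap"],4),"grip",s["grasp_force"],"ft",np.round(s["ft_force"],1))
print("shift in tool now",(R.T@d/.02).round(2),"after turn",(G.T@d/.02).round(2),"turn",(np.degrees(cv2.Rodrigues(R.T@G)[0].ravel())/5).round(2))
E
python3 go.py .506 -.063 .15 -15
```

```text
t 1.8333 pos [ 0.2446 -0.3743  0.2314] gap 0.0857 grip 0.0 ft [0.8 0.1 0.2]
shift in tool now [  8.62 -18.41   4.07] after turn [  8.6  -18.42   4.07] turn [ 0.   -0.    0.01]
```

Request:
step_arm --plan "0.5 -1 0 0 0 0 1;0.5 -1 0 0 0 0 1;0.5 -1 0 0 0 0 1;0.5 -1 0 0 0 0 1;0.5 -1 0 0 0 0 1;0.5 -1 0 0 0 0 1;0.5 -1 0 0 0 0 1;0.5 -1 0 0 0 0 1;0.5 -1 0 0 0 0 1;0.5 -1 0 0 0 0 1"

```text
time_s: 2.67
position: [0.3931, -0.2068, 0.2315]
ee_rot: [[0.966, -0.257, 0.0], [-0.257, -0.966, -0.0], [0.001, 0.0, -1.0]]
ft_force: [0.2, 0.1, 0.5]
finger_gap: 0.0855
grasp_force: 0.0
```

Request:
step_arm --plan "0.4 -1 0.5 0 0 0 1;0.4 -1 0.5 0 0 0 1;0.4 -1 0.5 0 0 0 1;0.4 -1 0.5 0 0 0 1;0.4 -1 0.5 0 0 0 1;0.4 -1 0.5 0 0 0 1;0.4 -1 0.5 0 0 0 1;0.4 -1 0.5 0 0 0 1;0 0 0 0 0 0 1;0 0 0 0 0 0 1"

```text
time_s: 3.5
position: [0.4952, -0.0687, 0.1506]
ee_rot: [[0.967, -0.255, -0.002], [-0.255, -0.967, 0.0], [-0.002, 0.0, -1.0]]
ft_force: [-0.6, -0.7, -0.1]
finger_gap: 0.0852
grasp_force: 0.0
```

```bash
python3 go.py .505 -.0635 .014 -15
python3 - <<'E'
from h import *
p=vision.camera("scene"); save(p,"s2.png"); cv2.imwrite("pics/s2c.png",cv2.resize(np.ascontiguousarray(p["pixels"][170:370,200:520,::-1]),(800,500)))
C=cloud(vision.camera("top")).reshape(-1,3)
E
```

```text
t 3.5 pos [ 0.4952 -0.0687  0.1506] gap 0.0852 grip 0.0 ft [-0.6 -0.7 -0.1]
shift in tool now [ 0.42 -0.38  6.83] after turn [ 0.41 -0.38  6.83] turn [0.   0.02 0.04]
```

View pics/s2c.png

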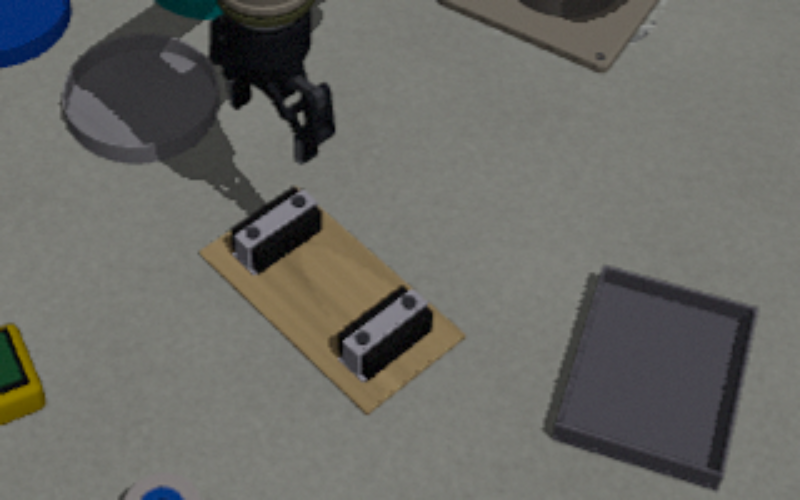

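The crop shows the gripper over the right mount at about (275,230), with its fingers across the cushions and both mounts standing upright. I'll go down and squeeze.

Request:
step_arm --plan "0.4 -0.4 0.8 0 0 0 1;0 0 1 0 0 0 1;0 0 1 0 0 0 1;0 0 1 0 0 0 1;0 0 1 0 0 0 1;0 0 1 0 0 0 1;0 0 0.8 0 0 0 1;0 0 0 0 0 0 1;0 0 0 0 0 0 1"

```text
time_s: 4.35
position: [0.5045, -0.0646, 0.0193]
ee_rot: [[0.966, -0.259, -0.001], [-0.259, -0.966, 0.0], [-0.001, 0.0, -1.0]]
ft_force: [0.7, 0.5, -0.0]
finger_gap: 0.0855
grasp_force: 0.0
```

Request:
step_arm --plan "0 0 0 0 0 0 -1;0 0 0 0 0 0 -1;0 0 0 0 0 0 -1;0 0 0 0 0 0 -1;0 0 0 0 0 0 -1;0 0 0 0 0 0 -1;0 0 0 0 0 0 -1;0 0 0 0 0 0 -1;0 0 0 0 0 0 -1;0 0 0 0 0 0 -1"

```text
time_s: 5.18
position: [0.5067, -0.0641, 0.0212]
ee_rot: [[0.966, -0.257, 0.003], [-0.257, -0.966, -0.001], [0.003, -0.0, -1.0]]
ft_force: [-2.5, 1.0, 8.9]
finger_gap: 0.0328
grasp_force: 41.2
```

Request:
step_arm --plan "0 0 0 0 0 0 0.5;0 0 0 0 0 0 0.5;0 0 0 0 0 0 0.5;0 0 0.3 0 0 0 0.5;0 0 0 0 0 0 0.5;0 0 0 0 0 0 -1;0 0 0 0 0 0 -1;0 0 0 0 0 0 -1;0 0 0 0 0 0 -1;0 0 0 0 0 0 -1"

```text
time_s: 6.02
position: [0.5055, -0.0639, 0.0138]
ee_rot: [[0.966, -0.257, 0.001], [-0.257, -0.966, 0.0], [0.001, -0.0, -1.0]]
ft_force: [-2.6, 1.4, 5.7]
finger_gap: 0.0326
grasp_force: 41.4
```

Request:
step_arm --plan "0 0 0 0 0 0 -1;0 0 0 0 0 0 -1;0 0 0 0 0 0 -1"

```text
time_s: 6.27
position: [0.5056, -0.0639, 0.0138]
ee_rot: [[0.966, -0.257, 0.001], [-0.257, -0.966, -0.0], [0.001, -0.0, -1.0]]
ft_force: [-1.7, 1.7, 6.1]
finger_gap: 0.0326
grasp_force: 41.4
```

```bash
python3 go.py .4425 .3225 .15 13
```

```text
t 6.2667 pos [ 0.5056 -0.0639  0.0138] gap 0.0326 grip 41.41780078411102 ft [-1.7  1.7  6.1]
shift in tool now [ -8.02 -17.86  -6.81] after turn [  1.27 -19.53  -6.81] turn [-0.   -0.01 -5.58]
```

Squeezed with 40 N, the right mount stops the fingers at 33 mm, so it is the soft one. It goes to the tray.

Request:
step_arm --plan "0 0 -0.5 0 0 0 -1;0 0 -1 0 0 0 -1;0 0 -1 0 0 0 -1;0 0 -1 0 0 0 -1;0 0 -1 0 0 0 -1;0 0 -1 0 0 0 -1;0 0 -1 0 0 0 -1;0 -0.5 -0.3 0 0 -0.4 -1;0 -0.9 0 0 0 -0.6 -1;0 -0.9 0 0 0 -0.6 -1"

```text
time_s: 7.1
position: [0.5154, -0.0184, 0.1499]
ee_rot: [[0.993, -0.118, 0.001], [-0.118, -0.993, -0.0], [0.001, -0.0, -1.0]]
ft_force: [0.0, 1.2, -3.0]
finger_gap: 0.0328
grasp_force: 40.3
```

Request:
step_arm --plan "0 -0.9 0 0 0 -0.6 -1;0 -0.9 0 0 0 -0.6 -1;0 -0.9 0 0 0 -0.6 -1;0 -0.9 0 0 0 -0.6 -1;0 -0.9 0 0 0 -0.6 -1;0 -0.9 0 0 0 -0.6 -1;0 -0.9 0 0 0 -0.4 -1;0 -0.9 0 0 0 0 -1;0 -0.9 0 0 0 0 -1;0 -0.9 0 0 0 0 -1"

```text
time_s: 7.93
position: [0.4972, 0.1602, 0.1484]
ee_rot: [[0.974, 0.228, -0.001], [0.228, -0.974, -0.0], [-0.001, -0.0, -1.0]]
ft_force: [0.4, 0.8, -2.2]
finger_gap: 0.0328
grasp_force: 40.3
```

```bash
python3 go.py .4425 .3225 .15 13
```

```text
t 7.9333 pos [0.4972 0.1602 0.1484] gap 0.0328 grip 40.267197489738464 ft [ 0.4  0.8 -2.2]
shift in tool now [-0.81 -8.52 -0.08] after turn [-0.84 -8.52 -0.08] turn [-0.    0.02  0.04]
```

Request:
step_arm --plan "-0.1 -1 0 0 0 0 -1;-0.1 -1 0 0 0 0 -1;-0.1 -1 0 0 0 0 -1;-0.1 -1 0 0 0 0 -1;-0.1 -1 0 0 0 0 -1;-0.1 -1 0 0 0 0 -1;-0.1 -1 0 0 0 0 -1;-0.1 -1 1 0 0 0 -1;0 -0.4 1 0 0 0 -1;0 0 1 0 0 0 -1"

```text
time_s: 8.77
position: [0.4433, 0.3213, 0.0883]
ee_rot: [[0.973, 0.23, -0.0], [0.23, -0.973, 0.001], [0.0, -0.001, -1.0]]
ft_force: [0.6, -0.4, -1.0]
finger_gap: 0.0328
grasp_force: 40.3
```

```bash
python3 go.py .4425 .3225 .0135 13
python3 - <<'E'
from h import *
p=vision.camera("scene"); cv2.imwrite("pics/s3c.png",cv2.resize(np.ascontiguousarray(p["pixels"][170:370,240:560,::-1]),(800,500)))
E
```

```text
t 8.7667 pos [0.4433 0.3213 0.0883] gap 0.0328 grip 40.27455031871796 ft [ 0.6 -0.4 -1. ]
shift in tool now [-0.03 -0.06  3.74] after turn [-0.03 -0.07  3.74] turn [-0.01 -0.    0.06]
```

View pics/s3c.png

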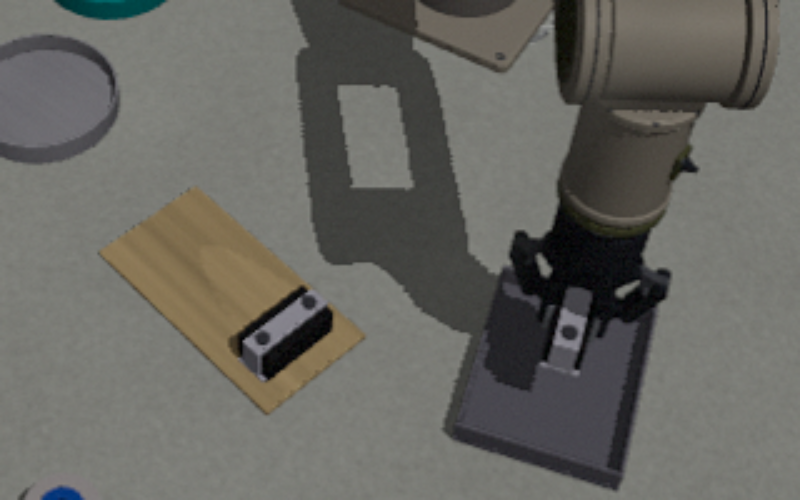

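The soft mount hangs over the tray at about (568,330), upright and square to the walls. I'll lower it, let go and rise.

Request:
step_arm --plan "0 0 0.9 0 0 0 -1;0 0 0.9 0 0 0 -1;0 0 0.9 0 0 0 -1;0 0 0.6 0 0 0 -1;0 0 0.4 0 0 0 -1;0 0 0 0 0 0 -1;0 0 0 0 0 0 -1"

```text
time_s: 9.4
position: [0.4445, 0.3189, 0.0154]
ee_rot: [[0.974, 0.226, -0.001], [0.226, -0.974, -0.0], [-0.001, 0.0, -1.0]]
ft_force: [0.5, 0.2, -1.9]
finger_gap: 0.0328
grasp_force: 40.5
```

Request:
step_arm --plan "0 0 0.1 0 0 0 -1;0 0 0.1 0 0 0 -1;0 0 0 0 0 0 -1"

```text
time_s: 9.65
position: [0.445, 0.3191, 0.0119]
ee_rot: [[0.974, 0.226, 0.001], [0.226, -0.974, 0.001], [0.001, -0.0, -1.0]]
ft_force: [-0.4, 0.7, -1.9]
finger_gap: 0.0324
grasp_force: 40.5
```

Request:
step_arm --plan "0 0 0 0 0 0 0.5;0 0 0 0 0 0 0.5;0 0 0 0 0 0 0.5;0 0 0 0 0 0 0.5;0 0 -0.5 0 0 0 0.5;0 0 -1 0 0 0 0.5;0 0 -1 0 0 0 0.5;0 0 -1 0 0 0 1;0 0 -1 0 0 0 1;0 0 -1 0 0 0 1"

```text
time_s: 10.48
position: [0.4447, 0.319, 0.1233]
ee_rot: [[0.974, 0.226, 0.001], [0.226, -0.974, 0.0], [0.001, -0.0, -1.0]]
ft_force: [0.6, 0.1, -0.2]
finger_gap: 0.0854
grasp_force: 0.0
```

```bash
python3 go.py .549 .0918 .125 -15
python3 - <<'E'
from h import *
p=vision.camera("scene"); cv2.imwrite("pics/s4c.png",cv2.resize(np.ascontiguousarray(p["pixels"][170:370,240:560,::-1]),(800,500)))
C=cloud(p).reshape(-1,3); Q=C[(np.hypot(C[:,0]-.5485,C[:,1]-.0918)<.065)&(C[:,2]>.025)&(C[:,2]<.07)]
print(cv2.minAreaRect(Q[:,:2].astype(np.float32)))
E
```

```text
t 10.4833 pos [0.4447 0.319  0.1233] gap 0.0854 grip 0.0 ft [ 0.6  0.1 -0.2]
shift in tool now [ 2.51 12.24 -0.08] after turn [ 7.98  9.62 -0.08] turn [-0.   -0.01  5.62]
((0.5518020391464233, 0.09289233386516571), (0.048256922513246536, 0.0916377454996109), 75.46849060058594)
```

View pics/s4c.png

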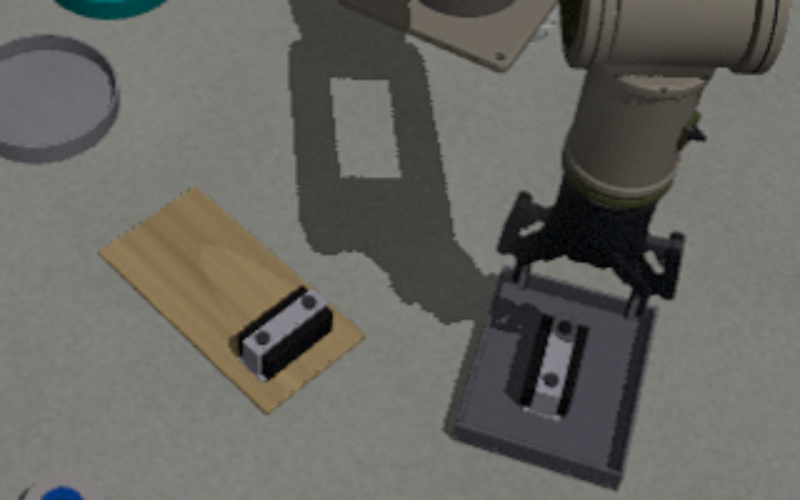

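The soft mount stands upright in the tray at about (552,370), released. The left mount hasn't moved.

Request:
step_arm --plan "0.2 1 0 0 0 0.56 1;0.3 1 0 0 0 0.56 1;0.4 1 0 0 0 0.56 1;0.4 1 0 0 0 0.56 1;0.5 1 0 0 0 0.56 1;0.5 1 0 0 0 0.56 1;0.6 1 0 0 0 0.56 1;0.6 1 0 0 0 0.56 1;0.7 1 0 0 0 0.56 1;0.7 1 0 0 0 0.56 1"

```text
time_s: 11.37
position: [0.544, 0.1164, 0.1222]
ee_rot: [[0.966, -0.26, 0.001], [-0.26, -0.966, 0.0], [0.001, -0.0, -1.0]]
ft_force: [0.4, 0.3, 0.3]
finger_gap: 0.0854
grasp_force: 0.0
```

```bash
python3 go.py .549 .0918 .014 -15
```

```text
t 11.3667 pos [0.544  0.1164 0.1222] gap 0.0854 grip 0.0 ft [0.4 0.3 0.3]
shift in tool now [0.55 1.12 5.41] after turn [0.56 1.12 5.41] turn [-0.   -0.01 -0.01]
```

Request:
step_arm --plan "0.5 0.9 0.2 0 0 0 1;0.1 0.2 1 0 0 0 1;0 0 1 0 0 0 1;0 0 1 0 0 0 1;0 0 1 0 0 0 1;0 0 1 0 0 0 1;0 0 0.2 0 0 0 1;0 0 0 0 0 0 1"

```text
time_s: 12.03
position: [0.5478, 0.0929, 0.0121]
ee_rot: [[0.966, -0.257, -0.003], [-0.257, -0.966, -0.0], [-0.003, 0.001, -1.0]]
ft_force: [0.2, -0.1, 0.2]
finger_gap: 0.0857
grasp_force: 0.0
```

Request:
step_arm --plan "0 0 0 0 0 0 -1;0 0 0 0 0 0 -1;0 0 0 0 0 0 -1;0 0 0 0 0 0 -1;0 0 0 0 0 0 -1;0 0 0 0 0 0 -1;0 0 0 0 0 0 -1;0 0 0 0 0 0 -1;0 0 0 0 0 0 -1"

```text
time_s: 12.78
position: [0.5507, 0.093, 0.0152]
ee_rot: [[0.966, -0.257, 0.003], [-0.257, -0.966, 0.0], [0.003, -0.001, -1.0]]
ft_force: [-1.0, 0.5, 6.9]
finger_gap: 0.0435
grasp_force: 42.7
```

```bash
python3 go.py .425 -.297 .15 -15
```

```text
t 12.7833 pos [0.5507 0.093  0.0152] gap 0.0435 grip 42.69139587879181 ft [-1.   0.5  6.9]
shift in tool now [-1.03 20.46 -6.76] after turn [-1.02 20.46 -6.74] turn [-0.01 -0.03  0.02]
```

The left mount stops the fingers at 43.5 mm, so it is the hard one. It goes to the steel dish.

Request:
step_arm --plan "0 0 -0.5 0 0 0 -1;0 0 -1 0 0 0 -1;0 0 -1 0 0 0 -1;0 0 -1 0 0 0 -1;0 0 -1 0 0 0 -1;0 0 -1 0 0 0 -1;0 0.5 -1 0 0 0 -1;0 1 0 0 0 0 -1;0 1 0 0 0 0 -1;0 1 0 0 0 0 -1"

```text
time_s: 13.62
position: [0.5311, 0.0249, 0.1445]
ee_rot: [[0.967, -0.257, 0.001], [-0.257, -0.967, -0.0], [0.001, -0.0, -1.0]]
ft_force: [-0.2, -0.7, -2.5]
finger_gap: 0.0433
grasp_force: 41.7
```

Request:
step_arm --plan "0 1 0 0 0 0 -1;0 1 0 0 0 0 -1;0 1 0 0 0 0 -1;0 1 0 0 0 0 -1;0 1 0 0 0 0 -1;0 1 0 0 0 0 -1;0 1 0 0 0 0 -1;0 1 0 0 0 0 -1;0 1 0 0 0 0 -1;0 1 0 0 0 0 -1"

```text
time_s: 14.45
position: [0.4791, -0.1686, 0.1438]
ee_rot: [[0.966, -0.257, 0.0], [-0.257, -0.966, 0.0], [-0.0, -0.0, -1.0]]
ft_force: [-0.1, 0.3, -2.0]
finger_gap: 0.0435
grasp_force: 41.6
```

```bash
python3 go.py .425 -.297 .1 -15
```

```text
t 14.45 pos [ 0.4791 -0.1686  0.1438] gap 0.0435 grip 41.642369627952576 ft [-0.1  0.3 -2. ]
shift in tool now [-0.96  6.9   2.19] after turn [-0.95  6.9   2.19] turn [-0.    0.    0.02]
```

Request:
step_arm --plan "-0.2 1 0 0 0 0 -1;-0.2 1 0 0 0 0 -1;-0.2 1 0 0 0 0 -1;-0.2 1 0 0 0 0 -1;-0.2 1 0 0 0 0 -1;0 1 0.6 0 0 0 -1;0 0.7 0.8 0 0 0 -1;0 0 0.8 0 0 0 -1;0 0 0 0 0 0 -1"

```text
time_s: 15.2
position: [0.4236, -0.2914, 0.0963]
ee_rot: [[0.966, -0.259, -0.004], [-0.259, -0.966, 0.003], [-0.005, -0.002, -1.0]]
ft_force: [-0.8, 0.4, -2.4]
finger_gap: 0.0437
grasp_force: 41.5
```

```bash
python3 go.py .425 -.297 .0145 -15
python3 - <<'E'
from h import *
p=vision.camera("scene"); cv2.imwrite("pics/s5c.png",cv2.resize(np.ascontiguousarray(p["pixels"][100:300,120:440,::-1]),(800,500)))
E
```

```text
t 15.2 pos [ 0.4236 -0.2914  0.0963] gap 0.0437 grip 41.47754609584808 ft [-0.8  0.4 -2.4]
shift in tool now [0.16 0.26 4.09] after turn [0.14 0.25 4.09] turn [-0.03  0.06 -0.  ]
```

View pics/s5c.png

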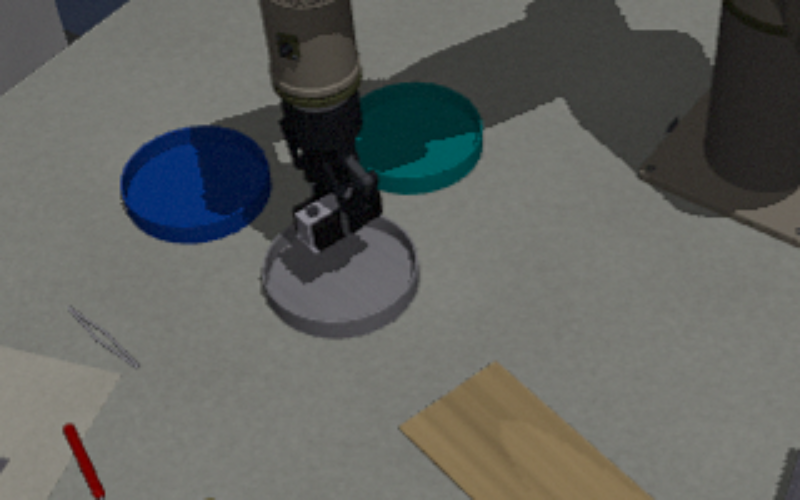

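The hard mount, at about (325,220), hangs over the grey steel dish, upright and clear of the other dishes. I'll lower it.

Request:
step_arm --plan "0.1 0.2 0.9 0 0 0 -1;0 0 0.9 0 0 0 -1;0 0 0.9 0 0 0 -1;0 0 0.8 0 0 0 -1;0 0 0.4 0 0 0 -1;0 0 0 0 0 0 -1;0 0 0 0 0 0 -1"

```text
time_s: 15.83
position: [0.4272, -0.2965, 0.0222]
ee_rot: [[0.966, -0.257, 0.0], [-0.257, -0.966, -0.0], [0.0, 0.0, -1.0]]
ft_force: [-0.5, -0.8, -1.3]
finger_gap: 0.0432
grasp_force: 41.6
```

Request:
step_arm --plan "0 0 0.2 0 0 0 -1;0 0 0.1 0 0 0 -1;0 0 0.1 0 0 0 -1;0 0 0 0 0 0 -1;0 0 0 0 0 0 -1"

```text
time_s: 16.25
position: [0.4268, -0.2967, 0.0134]
ee_rot: [[0.966, -0.258, 0.0], [-0.258, -0.966, -0.0], [0.0, 0.0, -1.0]]
ft_force: [-0.0, -0.0, -2.6]
finger_gap: 0.0435
grasp_force: 41.6
```

Request:
step_arm --plan "0 0 0.05 0 0 0 -1;0 0 0 0 0 0 0.5;0 0 0 0 0 0 0.5;0 0 0 0 0 0 0.5;0 0 0 0 0 0 0.5;0 0 -0.5 0 0 0 0.5;0 0 -1 0 0 0 0.5;0 0 -1 0 0 0 0.5;0 0 -1 0 0 0 0.5;0 0 -1 0 0 0 0.5"

```text
time_s: 17.08
position: [0.4268, -0.2966, 0.104]
ee_rot: [[0.966, -0.257, 0.0], [-0.257, -0.966, -0.0], [0.0, 0.0, -1.0]]
ft_force: [0.5, -0.3, 0.1]
finger_gap: 0.0641
grasp_force: 0.0
```

Request:
step_arm --plan "-1 0 -1 0 0 0 0.5;-1 0 -1 0 0 0 0.5;-1 0 -1 0 0 0 0.5;0 0 -1 0 0 0 0.5;0 0 0 0 0 0 0.5;0 0 0 0 0 0 0.5"

```text
time_s: 17.58
position: [0.3696, -0.282, 0.1845]
ee_rot: [[0.966, -0.258, 0.003], [-0.258, -0.966, -0.003], [0.004, 0.002, -1.0]]
ft_force: [-0.2, -0.5, -1.4]
finger_gap: 0.0641
grasp_force: 0.0
```

```bash
python3 go.py .425 -.297 .1 -15
python3 - <<'E'
from h import *
p=vision.camera("scene"); cv2.imwrite("pics/s6c.png",cv2.resize(np.ascontiguousarray(p["pixels"][120:400,160:560,::-1]),(800,560)))
C=cloud(p).reshape(-1,3)
for b in((.425,-.297),(.4425,.3225)):
    Q=C[(np.hypot(C[:,0]-b[0],C[:,1]-b[1])<.065)&(C[:,2]>.032)&(C[:,2]<.07)]
    print(len(Q),np.percentile(Q[:,2],[50,95]),cv2.minAreaRect(Q[:,:2].astype(np.float32)))
E
```

```text
t 17.5833 pos [ 0.3696 -0.282   0.1845] gap 0.0641 grip 0.0 ft [-0.2 -0.5 -1.4]
shift in tool now [ 2.85 -0.    4.23] after turn [2.87 0.01 4.22] turn [ 0.02 -0.04  0.01]
457 [0.04152119 0.04690007] ((0.4283369779586792, -0.2952321469783783), (0.05224994570016861, 0.09320951253175735), 74.27867889404297)
686 [0.04250745 0.04728194] ((0.4447736144065857, 0.31969577074050903), (0.09525765478610992, 0.04579217731952667), 13.206612586975098)
```

View pics/s6c.png

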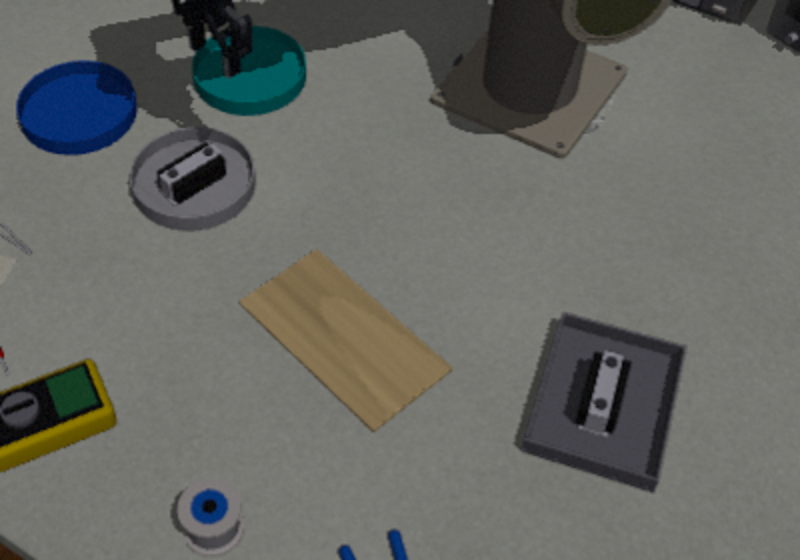

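Both mounts stand upright: the hard one in the steel dish (193,172), the soft one in the tray (603,392). The gripper is clear of everything.

```bash
python3 -c "
from workcell import sign_off; print(sign_off())"
```

```text
the job is handed in; nothing more can be done
None
```

Job handed in at 17.6 s: the soft mount (right berth, 33 mm squeezed) stands upright in the grey tray and the hard one (left berth, 43.5 mm) in the steel dish, both released; `sign_off()` gave no verdict.

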